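Uncover the terminal block on the rig board

TASK

One of the two aluminium rig boards on the lab bench has a terminal cover that is locked by a snap tab: with a fingertip press that tab fully in (it stays in), then push the released cover along the board, over the tab and off the terminal block, until every terminal is bare. Leave the cover lying flat on the board; never lift it or tip it up, do not touch the other board with the screwed-down cover, and leave the beaker, screwdriver and copper handle where they are.

Things in the scene. Friction and masses are not known exactly. Their poses are not given: they have to be found in the camera images.
- board: aluminium plate 240 x 110 x 12 mm, fixed on the bench; origin at its underside's centre, z up, x along its length, the way the cover is pushed off (within 0.7 rad of the robot's +x). Black terminal block on it at x = -95 to -25, y = -21 to 21 mm, its brass screw heads up to 36 mm above the bench. The tab takes x = -18 to 22; beyond it the plate is bare to its end at x = 120.
- tab (a joint): grey snap tab in the board, 40 x 30 mm, pressed straight down: value in m, 0 out (start 0 to 0.0015), 0.009 fully in, at a hard stop. Takes 3 to 5 N, does not spring back. Out, its pad is 11 mm proud of the plate (2 mm when in); a lug 4 mm higher on its 8 mm next to the cover stands 2 mm before the cover's end wall and locks it; the cover passes from about 0.006.
- tab_pad (a point): point on top of the tab's pad to press, 28 mm in front of the cover's end wall (board x = 8 mm, y = 0), 23 mm above the bench with the tab out; moves with the tab.
- cover: loose grey hood, some 90 g, 78 (x) x 52 x 34 mm, walls 3 mm, open below and at its -x end, over the terminal block with 2 mm side play; origin at the centre of its lower edge plane, axes as the board's; starts at board x = -59, y = 0, z = 12 mm. Its +x wall clears the pressed tab. Bares the block when slid along +x by 75 mm or more; about 105 mm leaves it well on the bare plate.
- cover_push (a point): middle of the -x face of the cover's upright push plate (44 mm wide, 4 mm thick, 13 mm above the cover's top, at the very edge of its -x end). With the top's edge the face reaches from 43 to 59 mm above the bench, this point at 52 mm; behind it is open air, and the 36 mm high block once the cover moves off.
- cover_corner_l (a point): lower corner of the cover's -x end at its +y side (on the plate).
- cover_corner_r (a point): lower corner of the cover's -x end at its -y side (on the plate).
- screwed_unit: bystander, fixed: a like board of 240 x 110 x 12 mm with a grey cover held by two steel screws (78 x 52 mm, top 46 mm above the bench) and a black finned block (60 x 60 mm, 46 mm high) and no snap tab; origin at the centre of its underside. Not to be touched.
- beaker: bystander, loose: glass beaker 68 mm across, 85 mm high; origin at the centre of its underside.
- screwdriver: bystander, loose: screwdriver lying on the bench along its own x; origin at its underside.
- copper_handle: bystander, loose: upright copper rod 28 mm across, 110 mm high; origin at the centre of its underside.
Mind the look-alikes: they are no part of the job. Leave any black look-alike of the cover alone.

How it is judged:
On the way, in this order (a step that is already met when the one before it is completed fails the run):
1. the snap tab is pressed in (at least 6.5 of its 9 mm) while the cover is still on its seat (value of joint tab above 0.0065 m and x of cover in the frame of board below -0.045 m), for 0.1 s.
2. the cover is pushed off the terminal block, lying flat on the board (x of each of cover_corner_l, cover_corner_r in the frame of board above -0.027 m and z of cover in the frame of board between 0.008 and 0.016 m and angle between cover's own z axis and vertical below 0.1 rad), for 0.2 s.
At the end, for the whole second after the job is handed in: the tab is in (over 6 mm), both rear corners of the cover are past the end of the terminal block (2 mm tolerance), and the cover rests flat on the board (within 4 mm of the plate's surface, tilt under 0.1 rad), at rest (all of step 2 and value of joint tab above 0.006 m and linear speed of cover below 0.01 m/s and angular speed of cover below 0.1 rad/s); the robot touches nothing.
It fails at once if the cover is lifted more than 10 mm or tipped more than 0.3 rad (z of cover in the frame of board above 0.022 m or angle between cover's own z axis and vertical above 0.3 rad).
It fails at once if the robot touches the board with the screwed-down cover (over 1 N) (contact force between any of the fingers, the arm and screwed_unit above 1 N).
It fails at once if the beaker is moved more than 20 mm or knocked over (distance of beaker from where it was at the start of the episode above 0.02 m or angle between beaker's own z axis and vertical above 0.4 rad).
It fails at once if the screwdriver is moved more than 20 mm (distance of screwdriver from where it was at the start of the episode above 0.02 m).
It fails at once if the copper handle is moved more than 20 mm or knocked over (distance of copper_handle from where it was at the start of the episode above 0.02 m or angle between copper_handle's own z axis and vertical above 0.4 rad).
It also fails if it takes over 40 s, if anything falls off the work surface, if the arm or the gripper's body presses on something with over 40 N, if the wrist force passes 120 N, or if a joint passes its speed limit or range.

ROBOT

A 6-joint arm with a two-finger parallel gripper is mounted at the origin on the work surface. World frame = base frame: x ahead of the robot, y to its left, z up, the work surface at z = 0. Lengths are in m, angles in rad, forces in N, time in s.
With the tool pointing down it reaches from about 0.275 to 0.775 m from the base axis. Payload 14.6 kg.
Tool frame: the origin (TCP) lies at the very end of the fingers, on their centre line; the grasp point (between the pads) lies 19 mm behind it (arm.tcp_to_grasp is the distance from the TCP to the grasp point, in m); z points along the fingers, y is the direction in which the jaws open and shut (so a half turn about z gives the same grasp; the last joint's range is limited). The gripper opens to 85 mm and grips with 20 to 120 N. Pads are 22 mm wide; open, the fingers measure 114 mm over their backs; the gripper's body (76 mm by 85 mm) begins 54 mm behind the grasp point. The pads swing forward as they close: fully open they stand 13 mm farther back than shut.
Start: joints at [-1.452, 0.263, -0.048, 1.259, 0, 1.415], TCP at [0.142, -0.505, 0.231] pointing down, gripper open.
Joint ranges: [-2.65, 2.65], [-0.89, 1.7], [-1.18, 1.37], [-2.13, 2.11], [-1.35, 1.29], [-3.14, 3.14]. Speed limits (rad/s): [1.89, 1.89, 2.57, 2.79, 3.14, 3.14].

INTERFACE

Orientations are given as [roll, pitch, yaw] about the fixed x, y, z axes, in that order (R = Rz(yaw) Ry(pitch) Rx(roll)).
In Python, from bench import arm, imaging, order gives the robot as it stands.
- The arm moves only by the shell command python3 -m jog 'ROWS' [OPENING] [FORCE]. ROWS is a JSON object of lists of equal length, an entry for each row: "linear": the shift along the tool's x, y, z in m, a list of three; "rotation": the turn, a rotation vector about the tool's x, y, z in degrees, a list of three. In form: {"linear": [[tx, ty, tz], ...], "rotation": [[rx, ry, rz], ...]}. A call has 1 to 20 rows; each row is the pose to reach, as a shift and turn from the pose commanded when the call began, along the tool's axes at that moment; what a row does not reach only later rows make up. A row lasts 1/10 s, in which the tool goes at most 50 mm and 8.59 degrees, less where a joint would pass 70% of its speed; a pose out of reach is approached as far as the arm can. A call with a gripper value outside its range is refused whole. OPENING is the finger opening in m, from 0 to 0.0854, set as the call begins (- or left out, the last holds). The fingers move at their own pace and stop on an object; FORCE is the grip in N (left out, the last holds). Time passes only in rows, so rows that repeat a pose let the fingers close. It gives the time, the measured TCP pose, the force and the opening at its end, in the units of the state.
- arm.sense(): the state, without advancing time (a new reading comes with each control period).
- imaging.grab_frame(name): name is "scene" or "side" or "wrist"; returns the picture (384x512x3 uint8, blue, green, red); there is no depth.
- imaging.calibration(name): a dict with "mtx" (3x3 intrinsics, pixels), "dist_coeffs" ([k1, k2, p1, p2, k3] as OpenCV has them; the pictures are not rectified), "position" and "rotation" of the camera in the world. Camera axes: x right, y down, z forward; pixel columns grow to the right and rows downward; lengths in m; the calibration is good to about 2 mm. A picture is of the moment at which its call begins: read the wrist's pose just before it. calibration takes no time and is no camera call; for the wrist camera it gives the pose at the moment of the call.
- order.finish_job(): hands the job in, once; it reports no verdict.
The state is a dict: "t": time; "joints": joint angles; "qd": joint speeds; "tau": joint torques, N m; "tcp_pos": TCP position; "ee_rot": TCP orientation; "wrist_force": force on the tool from outside, world axes, zero at the start; "wrist_torque": the same for the moment, N m; "finger_gap": finger opening in m.
Only numpy, scipy, OpenCV 4.12 (cv2) and the standard library are available. Lean on these libraries where they do the work, as an engineer would, in place of code of your own. Each camera call takes 0.05 s, during which the arm holds its last target. There are 200 camera calls.

## Working session

There is one attempt and no reset: what is moved stays moved. The work goes in short steps, Python scripts to look and compute and a shell command to move; the robot and the scene stay as the last step left them, time stands still between calls to the robot, and variables do not carry over. Pictures are saved under pics/ and viewed, about 8 in all and at most 12, crops included, and the job is handed in when it is done.

```bash
mkdir -p pics; ls
python3 - <<'E'
from bench import arm, imaging, order
import cv2,numpy as np
s=arm.sense();print(s['t'],s['tcp_pos'],s['ee_rot'],s['wrist_force'],s['finger_gap'])
for n in ('scene','side'):
    f=imaging.grab_frame(n);cv2.imwrite(f'pics/{n}0.png',f)
    c=imaging.calibration(n);print(n,c)
E
```

```text
pics
0.0 [ 0.14191973 -0.50517956  0.23081469] [-3.14054771e+00 -1.76334565e-04  2.73801566e-01] [-0.29458527  0.54262148  0.62971407] 0.08547467426287879
scene {'mtx': array([[350.48148784,   0.        , 262.89063615],
       [  0.        , 350.48148784, 182.18938836],
       [  0.        ,   0.        ,   1.        ]]), 'dist_coeffs': array([-0.0519986,  0.       ,  0.       ,  0.       ,  0.       ]), 'position': array([ 1.02034196, -0.69365721,  0.68547499]), 'rotation': array([-2.21460996, -0.01430433,  0.59691687])}
side {'mtx': array([[390.26633925,   0.        , 248.63574872],
       [  0.        , 390.26633925, 197.80958584],
       [  0.        ,   0.        ,   1.        ]]), 'dist_coeffs': array([-0.1231827,  0.       ,  0.       ,  0.       ,  0.       ]), 'position': array([0.5161026 , 0.86998374, 0.83805731]), 'rotation': array([-2.31248414, -0.01521714, -3.04834713])}
```

View pics/scene0.png

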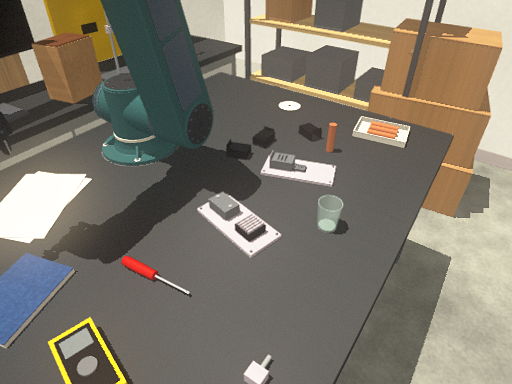

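View pics/side0.png

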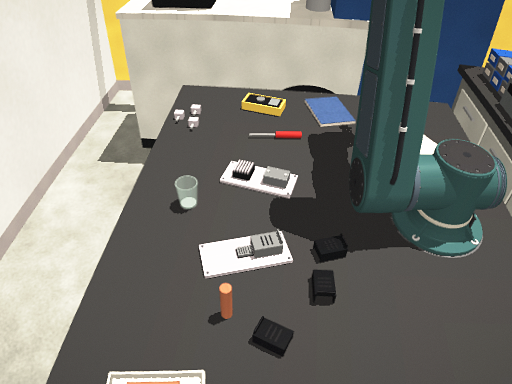

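The scene view (384x512) could offer these as the target:
- **Board A:** scene (300,168), side (245,253). It has a cover with a small grey tab beside it.
- **Board B:** scene (238,222), side (259,178). It has a finned block and no tab, so it is the screwed unit.
- **Black hoods:** side (330,248), (323,287) and (272,336). These are look-alikes.

I choose A and will measure its plate corners and check it in a close crop.

```bash
cat > h.py <<'E'
import cv2,numpy as np
from scipy.spatial.transform import Rotation as R
from bench import arm,imaging
def cam(n):
    c=imaging.calibration(n); r=np.array(c['rotation'])
    return c['mtx'],c['dist_coeffs'],np.array(c['position']),R.from_euler('xyz',r).as_matrix()
def ray(c,px,z):
    K,d,p,M=c; u=cv2.undistortPoints(np.array(px,float).reshape(-1,1,2),K,d).reshape(-1,2)
    v=np.c_[u,np.ones(len(u))]@M.T
    return p+v*((z-p[2])/v[:,2])[:,None]
def proj(c,P):
    K,d,p,M=c; q=(np.atleast_2d(P)-p)@M
    return cv2.projectPoints(q,np.zeros(3),np.zeros(3),K,d)[0].reshape(-1,2)
E
python3 - <<'E'
from h import *
out=[]
for n,seed in (('scene',(320,176)),('side',(225,258))):
    f=cv2.imread(f'pics/{n}0.png'); c=cam(n)
    m=(f.min(2)>150).astype(np.uint8)
    k,l,st,_=cv2.connectedComponentsWithStats(m)
    lab=l[seed[1],seed[0]]; print(n,lab,st[lab],f[seed[1],seed[0]])
    ys,xs=np.nonzero(l==lab)
    P=ray(c,np.c_[xs,ys],0.012)[:,:2].astype(np.float32)
    rc=cv2.minAreaRect(P*1000); print(rc,cv2.boxPoints(rc).round(0).tolist())
    x,y,w,h=st[lab][:4]
    out.append(cv2.resize(f[y-25:y+h+10,x-10:x+w+10],(780,int(780*(h+35)/(w+20))) if n=='side' else None,fx=1,fy=1,interpolation=cv2.INTER_CUBIC))
    if n=='side': cv2.imwrite('pics/crop.png',out[-1])
E
```

```text
scene 33 [261 154  75  32 987] [240 242 250]
((579.9432983398438, 186.41946411132812), (239.8555145263672, 123.2170181274414), 18.354223251342773) [[447.0, 207.0], [486.0, 90.0], [713.0, 166.0], [674.0, 283.0]]
side 52 [ 199  229   94   49 2437] [253 253 254]
((577.9306030273438, 189.29571533203125), (240.81472778320312, 124.02310943603516), 18.896080017089844) [[444.0, 209.0], [484.0, 92.0], [712.0, 170.0], [672.0, 287.0]]
```

View pics/crop.png

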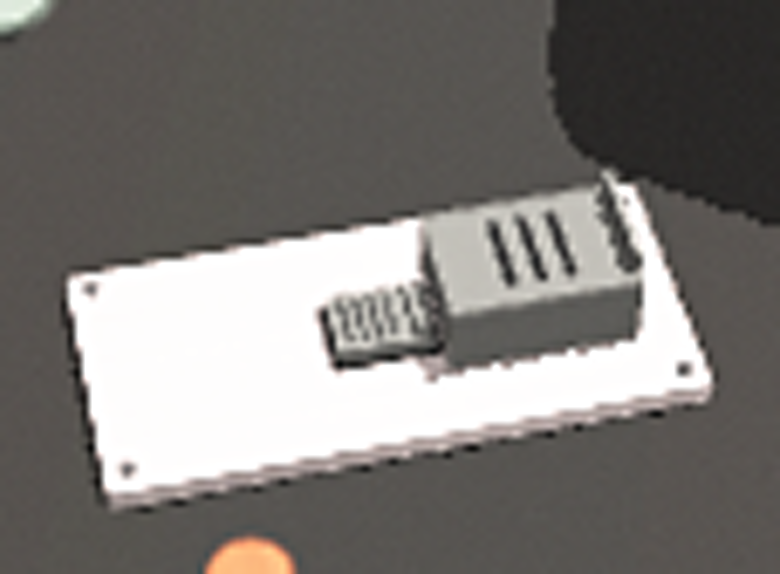

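Confirmed: the grey hood has a push plate at its right end and a ribbed snap tab at about (375,320) in the crop, on board A. The board is centred near (0.579, 0.188) at a yaw of about 0.325. I'll use the flipped tool yaw (0.325+π), which keeps j6 near 0, and move above the board for a wrist view.

```bash
python3 -m jog '{"linear":[[0.304,-0.275,-0.035],[0.304,-0.275,-0.035],[0.304,-0.275,-0.035],[0.304,-0.275,-0.035],[0.304,-0.275,-0.035],[0.304,-0.275,-0.035],[0.304,-0.275,-0.035],[0.304,-0.275,-0.035],[0.304,-0.275,-0.035],[0.304,-0.275,-0.035],[0.304,-0.275,-0.035],[0.304,-0.275,-0.035]],"rotation":[[0,0,-90],[0,0,-90],[0,0,-90],[0,0,-90],[0,0,-90],[0,0,-90],[0,0,-90],[0,0,-90],[0,0,-90],[0,0,-90],[0,0,-90],[0,0,-90]]}' 0.0; python3 -c "
from h import *
s=arm.sense();print(s['joints'],s['tcp_pos'],s['ee_rot'],s['wrist_force'],s['finger_gap'])
t=np.array([.579,.188,.30]);M=R.from_euler('xyz',s['ee_rot']);print(M.inv().apply(t-s['tcp_pos']),np.degrees(.325-np.pi-s['ee_rot'][2]))"
```

```text
t: 1.3
tcp_pos: [0.3602, -0.1582, 0.2661]
ee_rot: [-3.141, -0.0, 1.846]
wrist_force: [0.3, 0.2, 0.5]
finger_gap: 0.0
[-6.21689371e-01  2.63731693e-02 -2.44177371e-01  1.30058813e+00
 -1.80872517e-05  6.73774972e-01] [ 0.36024603 -0.1582193   0.26614678] [-3.14136492e+00 -2.56244178e-04  1.84612828e+00] [0.28375338 0.15309093 0.47709966] 1.2243264802789606e-05
[ 0.27371576  0.3046323  -0.03385246] -267.154230775688
```

```bash
python3 -m jog '{"linear":[[0.274,0.305,-0.034],[0.274,0.305,-0.034],[0.274,0.305,-0.034],[0.274,0.305,-0.034],[0.274,0.305,-0.034],[0.274,0.305,-0.034],[0.274,0.305,-0.034],[0.274,0.305,-0.034],[0.274,0.305,-0.034],[0.274,0.305,-0.034],[0.274,0.305,-0.034],[0.274,0.305,-0.034],[0.274,0.305,-0.034]],"rotation":[[0,0,-92.8],[0,0,-92.8],[0,0,-92.8],[0,0,-92.8],[0,0,-92.8],[0,0,-92.8],[0,0,-92.8],[0,0,-92.8],[0,0,-92.8],[0,0,-92.8],[0,0,-92.8],[0,0,-92.8],[0,0,-92.8]]}'; python3 -c "
from h import *
s=arm.sense();print(s['joints'],s['tcp_pos'],s['ee_rot'])
c=cam('wrist');f=imaging.grab_frame('wrist');cv2.imwrite('pics/w0.png',f)
np.savez('w0.npz',K=c[0],d=c[1],p=c[2],M=c[3]);print(c[2],c[3])
print(proj(c,[[.579,.188,.012]]))"
```

```text
t: 2.6
tcp_pos: [0.5798, 0.1875, 0.3001]
ee_rot: [3.142, -0.0, -2.824]
wrist_force: [-0.5, -0.4, -1.2]
finger_gap: -0.0001
[ 1.79171738e-01  4.11006503e-01  3.61269814e-01  1.52142914e+00
  2.54055571e-05 -1.38045944e-01] [0.57979424 0.18753723 0.30012945] [ 3.14151664e+00 -3.62490776e-04 -2.82437496e+00]
[0.49900613 0.16093084 0.44216605] [[-3.13152675e-01  8.96959356e-01  3.12088635e-01]
 [ 9.49702528e-01  2.95513881e-01  1.03617828e-01]
 [ 7.14456907e-04  3.28839566e-01 -9.44385530e-01]]
[[259.26480207 147.00044746]]
```

View pics/w0.png

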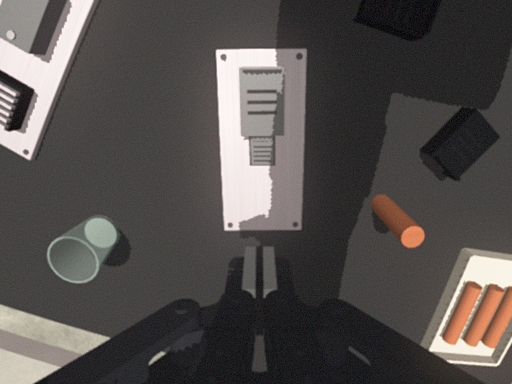

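The wrist view shows the plate with corners at about (217,49), (306,48), (302,231) and (223,231). The cover is at (262,100) and the tab at (262,150). Next I'll fit the corners.

```bash
cat > fit.py <<'E'
from h import *
z=np.load('w0.npz');c=(z['K'],z['d'],z['p'],z['M'])
f=cv2.imread('pics/w0.png')
m=(f.min(2)>95).astype(np.uint8);l=cv2.connectedComponents(m)[1]
ys,xs=np.nonzero(l==l[200,240])
P=ray(c,np.c_[xs,ys],0.012)[:,:2].astype(np.float32)
rc=cv2.minAreaRect(P*1000);print(rc)
# holes: dark spots
C=ray(c,[[217,49],[306,48],[302,231],[223,231]],.012)[:,:2];print(C.mean(0),np.linalg.norm(np.diff(C,axis=0),axis=1),np.arctan2(*(C[2]+C[3]-C[0]-C[1])[::-1]))
# tab sides/cover top edges in hsv grey
for r in (85,110,150,158): print(r,f[r,225:300:1].mean(1).round(0).astype(int).tolist())
print(f[45:240,262].mean(1).round(0).astype(int).tolist())
E
python3 fit.py
```

```text
((577.62451171875, 190.136474609375), (241.6709442138672, 111.34581756591797), 18.859981536865234)
[0.57794628 0.19150407] [0.10715945 0.24192452 0.11256225] 0.3268059915853423
85 [245, 245, 244, 245, 247, 246, 245, 243, 244, 244, 245, 245, 245, 236, 208, 172, 169, 167, 166, 167, 168, 171, 166, 167, 166, 169, 165, 168, 165, 169, 168, 168, 166, 163, 170, 166, 166, 167, 170, 165, 164, 164, 161, 164, 165, 163, 164, 165, 166, 169, 162, 162, 160, 162, 160, 162, 157, 137, 113, 111, 128, 137, 139, 144, 141, 139, 132, 137, 135, 140, 135, 134, 133, 136, 136]
110 [247, 247, 246, 246, 247, 247, 247, 244, 244, 244, 246, 246, 246, 245, 233, 191, 157, 161, 160, 162, 162, 156, 158, 159, 155, 155, 153, 153, 154, 154, 159, 156, 156, 157, 155, 151, 143, 136, 134, 134, 142, 141, 140, 138, 139, 137, 135, 137, 135, 116, 91, 87, 93, 90, 90, 90, 90, 88, 96, 119, 138, 139, 138, 143, 139, 139, 139, 142, 136, 136, 134, 137, 132, 136, 139]
150 [241, 242, 243, 243, 243, 242, 244, 244, 242, 238, 241, 242, 240, 240, 242, 242, 238, 237, 239, 241, 242, 242, 242, 231, 174, 131, 148, 155, 153, 142, 141, 141, 143, 141
[... 833 characters left out ...]
, 164, 162, 163, 123, 80, 77, 98, 142, 159, 158, 157, 162, 159, 136, 97, 75, 81, 115, 154, 160, 158, 160, 158, 155, 158, 156, 153, 156, 154, 155, 156, 155, 157, 156, 157, 154, 155, 157, 146, 107, 106, 144, 153, 142, 116, 146, 157, 155, 147, 110, 114, 145, 161, 142, 102, 129, 154, 149, 120, 106, 145, 156, 136, 108, 119, 151, 153, 138, 167, 239, 240, 239, 237, 239, 240, 237, 237, 238, 237, 238, 238, 238, 237, 236, 237, 238, 235, 236, 236, 236, 236, 236, 236, 234, 235, 236, 233, 233, 234, 235, 236, 234, 234, 234, 233, 233, 235, 235, 235, 233, 231, 233, 231, 232, 233, 235, 230, 192, 140, 131, 135, 134, 134, 129, 136, 133, 134, 133, 131, 135, 129, 134, 122, 86, 58, 60, 53, 57, 58, 54, 57, 58, 54]
```

Run:
```python
from h import *
z=np.load('w0.npz');c=(z['K'],z['d'],z['p'],z['M'])
yaw=.328;cen=np.array([.578,.190,0]);B=R.from_euler('z',yaw)
L=lambda P:(B.inv().apply(P-cen)*1000).round(1)
print('tab edges',L(ray(c,[[249.5,150],[271,150],[262,165.5]],.023)).tolist())
print('cover top edges',L(ray(c,[[240,110],[284,110],[262,136]],.046)).tolist(),'plate top',L(ray(c,[[240,67],[284,67]],.059)).tolist())
s=arm.sense();M=R.from_euler('xyz',s['ee_rot'])
for P in ([.008,0,.040],[.008,0,.014]):
    t=cen+B.apply(P);print(t,M.inv().apply(t-s['tcp_pos']).round(4))
print(np.degrees(yaw-np.pi-s['ee_rot'][2]))
```

```text
tab edges [[1.9, -14.7, 23.0], [2.2, 12.7, 23.0], [22.4, 1.1, 23.0]]
cover top edges [[-50.2, -24.2, 46.0], [-49.7, 27.0, 46.0], [-19.6, 1.2, 46.0]] plate top [[-97.3, -22.3, 59.0], [-96.9, 25.5, 59.0]]
[0.58557351 0.1925772  0.04      ] [-0.0071  0.003   0.2602]
[0.58557351 0.1925772  0.014     ] [-0.0071  0.003   0.2862]
0.5861321903652681
```

Everything agrees to about 1 mm. Next I descend over the pad and press gently.

```bash
python3 -m jog '{"linear":[[-0.007,0.0025,0.05],[-0.007,0.0025,0.1],[-0.007,0.0025,0.15],[-0.007,0.0025,0.2],[-0.007,0.0025,0.24],[-0.007,0.0025,0.26],[-0.007,0.0025,0.268],[-0.007,0.0025,0.268]],"rotation":[[0,0,-0.6],[0,0,-0.6],[0,0,-0.6],[0,0,-0.6],[0,0,-0.6],[0,0,-0.6],[0,0,-0.6],[0,0,-0.6]]}' 0.0
python3 -m jog '{"linear":[[0,0,0.004],[0,0,0.008],[0,0,0.010],[0,0,0.012],[0,0,0.014],[0,0,0.016],[0,0,0.016]],"rotation":[[0,0,0],[0,0,0],[0,0,0],[0,0,0],[0,0,0],[0,0,0],[0,0,0]]}'
```

```text
t: 3.45
tcp_pos: [0.5854, 0.1922, 0.0319]
ee_rot: [3.141, -0.001, -2.811]
wrist_force: [0.9, 0.1, 1.1]
finger_gap: -0.0
t: 4.15
tcp_pos: [0.5858, 0.1924, 0.0162]
ee_rot: [-3.142, 0.0, -2.809]
wrist_force: [-0.0, -0.6, -0.3]
finger_gap: 0.0003
```

```bash
python3 -m jog '{"linear":[[0,0,0.001],[0,0,0.002],[0,0,0.003],[0,0,0.003]],"rotation":[[0,0,0],[0,0,0],[0,0,0],[0,0,0]]}'
```

```text
t: 4.55
tcp_pos: [0.5858, 0.1924, 0.0139]
ee_rot: [-3.141, 0.001, -2.808]
wrist_force: [-2.5, -1.8, 13.1]
finger_gap: -0.0002
```

The tab is at its hard stop: 13 N with the tip at z = 13.9 mm. Now up and over the cover to a point behind the push plate.

```bash
python3 -m jog '{"linear":[[0,0,-0.01],[0,0,-0.05],[0,0,-0.097],[0,0,-0.097],[0.04,0,-0.097],[0.09,0,-0.097],[0.133,0,-0.097],[0.133,0,-0.097]],"rotation":[[0,0,0],[0,0,0],[0,0,0],[0,0,0],[0,0,0],[0,0,0],[0,0,0],[0,0,0]]}'
python3 - <<'E'
from h import *
yaw=.328;cen=np.array([.578,.190,0]);B=R.from_euler('z',yaw)
s=arm.sense();print((B.inv().apply(s['tcp_pos']-cen)*1000).round(1),s['ee_rot'])
f=imaging.grab_frame('side');c=cam('side')
a=cv2.resize(f[215:290,190:310],None,fx=6,fy=6,interpolation=cv2.INTER_CUBIC);cv2.imwrite('pics/s1.png',a)
E
```

```text
t: 5.35
tcp_pos: [0.4542, 0.1477, 0.1101]
ee_rot: [3.141, -0.004, -2.809]
wrist_force: [-0.2, 0.7, -1.0]
finger_gap: 0.0003
[-130.8   -0.2  110.1] [ 3.14094044 -0.00415488 -2.8086585 ]
```

View pics/s1.png

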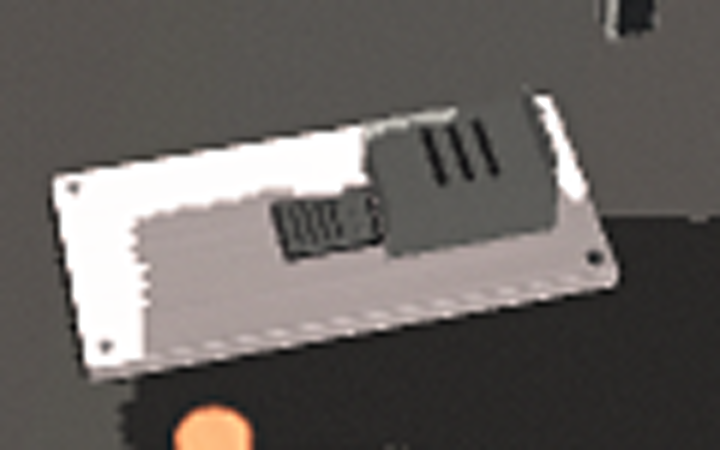

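The cover is still seated at crop (455,180), and the tab at (330,220) is now low. I'll descend behind the plate and start pushing slowly.

```bash
python3 -m jog '{"linear":[[0,0.0005,0.03],[0,0.0005,0.055],[0,0.0005,0.0655],[0,0.0005,0.0655],[-0.008,0.0005,0.0655],[-0.014,0.0005,0.0655],[-0.018,0.0005,0.0655],[-0.022,0.0005,0.0655],[-0.026,0.0005,0.0655],[-0.03,0.0005,0.0655],[-0.034,0.0005,0.0655],[-0.038,0.0005,0.0655],[-0.042,0.0005,0.0655],[-0.042,0.0005,0.0655]],"rotation":[[0,0,0],[0,0,0],[0,0,0],[0,0,0],[0,0,0],[0,0,0],[0,0,0],[0,0,0],[0,0,0],[0,0,0],[0,0,0],[0,0,0],[0,0,0],[0,0,0]]}'
python3 - <<'E'
from h import *
f=imaging.grab_frame('side')
a=cv2.resize(f[195:290,190:310],None,fx=6,fy=6,interpolation=cv2.INTER_CUBIC);cv2.imwrite('pics/s2.png',a)
E
```

```text
t: 6.8
tcp_pos: [0.5001, 0.1632, 0.0448]
ee_rot: [-3.142, 0.0, -2.808]
wrist_force: [-0.9, 0.7, -1.0]
finger_gap: 0.0002
```

View pics/s2.png

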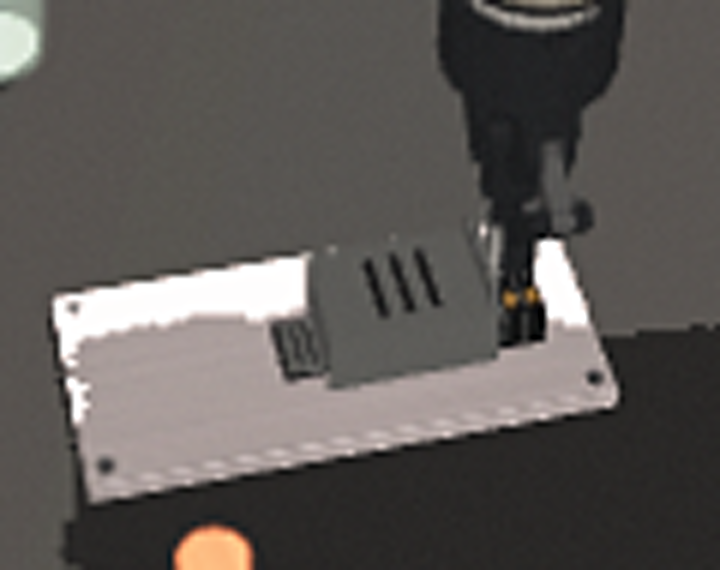

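The cover is flat and sliding over the tab, with the fingers squarely behind the plate. I'll continue another 80 mm.

```bash
python3 -m jog '{"linear":[[-0.004,0,0],[-0.009,0,0],[-0.014,0,0],[-0.019,0,0],[-0.024,0,0],[-0.029,0,0],[-0.034,0,0],[-0.039,0,0],[-0.044,0,0],[-0.049,0,0],[-0.054,0,0],[-0.059,0,0],[-0.064,0,0],[-0.069,0,0],[-0.074,0,0],[-0.077,0,0],[-0.079,0,0],[-0.08,0,0],[-0.08,0,0]],"rotation":[[0,0,0],[0,0,0],[0,0,0],[0,0,0],[0,0,0],[0,0,0],[0,0,0],[0,0,0],[0,0,0],[0,0,0],[0,0,0],[0,0,0],[0,0,0],[0,0,0],[0,0,0],[0,0,0],[0,0,0],[0,0,0],[0,0,0]]}'
python3 -m jog '{"linear":[[0.005,0,0],[0.015,0,0],[0.015,0,0],[0.015,0,-0.04],[0.015,0,-0.09],[0.05,0,-0.11],[0.1,0,-0.11],[0.1,0,-0.11]],"rotation":[[0,0,0],[0,0,0],[0,0,0],[0,0,0],[0,0,0],[0,0,0],[0,0,0],[0,0,0]]}'
python3 - <<'E'
from h import *
f=imaging.grab_frame('side')
a=cv2.resize(f[195:290,190:310],None,fx=6,fy=6,interpolation=cv2.INTER_CUBIC);cv2.imwrite('pics/s3.png',a)
E
```

```text
t: 8.75
tcp_pos: [0.5752, 0.1893, 0.0448]
ee_rot: [3.142, 0.0, -2.808]
wrist_force: [-0.7, 0.0, 0.4]
finger_gap: 0.0001
t: 9.55
tcp_pos: [0.4742, 0.1552, 0.1546]
ee_rot: [3.141, -0.004, -2.809]
wrist_force: [0.1, 0.1, -0.8]
finger_gap: 0.0001
```

View pics/s3.png

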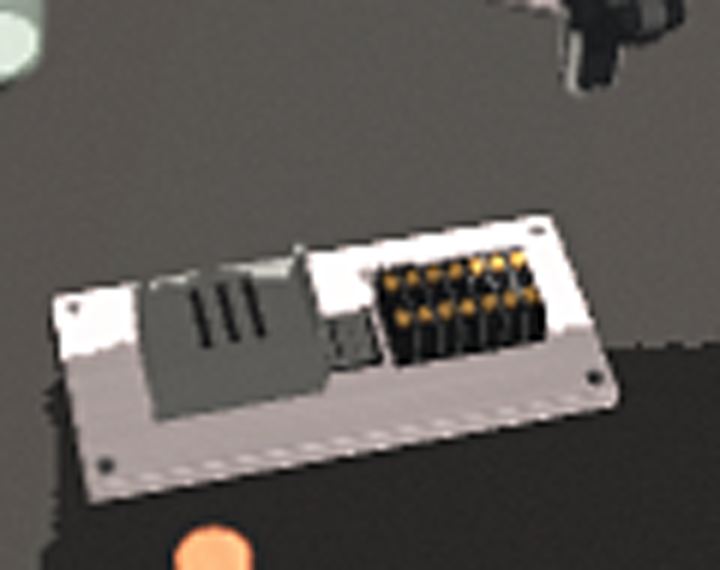

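All terminals are bare. The cover lies flat with its rear edge past the block, around crop x = 325 against the block's end at 380, and the robot is clear.

```bash
python3 -c "
from bench import order;print(order.finish_job())"
```

```text
the job is handed in; nothing more can be done
None
```

The cover is off the terminal block and lying flat on the board, and I handed the job in at about 9.6 s. No verdict was reported.

- **Tab:** I pressed it with closed fingers to its hard stop. The reading was 13 N with the fingertip at 13.9 mm, against the 14 mm expected when it is fully in.
- **Cover:** I pushed it by the push plate, about 97 mm judging from the finger travel, then backed the fingers off and raised them clear.
- **Last picture:** It shows all terminals bare and the cover flat. Its rear edge is over the tab, roughly 25 mm past the end of the block. I judged this by eye from the side view and did not measure the cover's final pose.
- **Other objects:** The arm stayed well away from the screwed-down board, beaker, screwdriver and copper handle. I did not measure their positions again at the end.
- **Disagreements:** The first two camera estimates of the board's position differed by about 10 mm sideways. The close wrist view settled it, and its edge checks then agreed to about 1 mm. No other checks failed.

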